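# Drive a seated plug out of its barrel with a drift

### The job

Take the thin drift from the rack, put its rod through the hole in the top of the push-out jig and push the stuck plug down out of the barrel until you feel it land firmly on the stop at the bottom, without ever pressing on it harder than 25 N or forcing the drift against the jig. Then draw the drift out, hang it back upright in the rack hole it came from and let go; leave the thick drift, the flat brush and the marker pen where they are.

Things in the scene. Friction and masses are not known exactly. Their poses are not given: they have to be found in the camera images.
- thin_drift: the drift to use: loose hand punch, about 120 g, hanging upright in one of the rack's holes. Wooden handle 24 mm thick, 45 mm tall, on a steel flange 32 mm across; below it a steel rod 10 mm thick, 90 mm long. Origin on the axis at the flange's underside, z up: rod from z = 0 to -90 mm, flange 0 to 5 mm, handle 5 to 50 mm
- drift_tip (a point): centre of the flat lower end of the thin drift's rod, 90 mm below the underside of its flange
- thick_drift: the other drift, same handle and flange, rod 15 mm thick, 90 mm long: too thick for the jig, not to be moved. Same origin and axes
- rack: open wooden rack fixed to the table, 144 x 74 mm, 100 mm high. Origin at the centre of its underside, x along the row of its two holes. Top board from z = 90 to 100 mm with two through holes, 18 mm across, at x = -34 and +34 mm, y = 0; the drifts hang in them with the flange on the board, the tip 10 mm above the table
- jig: push-out jig fixed to the table, 90 x 110 mm; origin at the centre of its underside. Bridge 52 (x) x 106 (y) x 15 mm, top at z = 110 mm; under it an upright barrel, z = 64 to 95 mm. Spring jaws line the barrel and run down to z = 16 mm: they hold the plug by friction all the way, so it needs a steady push (6 to 12 N, differs each time) and never falls by itself
- bore_mouth (a point): centre of the mouth of the guide hole in the top of the jig's bridge (110 mm above the table): a through hole 13 mm across with a 2 mm chamfer, 15 mm long, on the barrel's axis
- catcher: collar on the jig's base under the barrel, origin 10 mm above the table on the barrel's axis. Carries the stop, a rubber-faced steel disc set by a screw: its top is anywhere from 14 to 44 mm above the table. The setting differs each time and is not measured: feel it as a rise of the force (12 N per mm) above the sliding force
- plug: the stuck part: steel plug 20 mm across and 18 mm long, 40 g, seated upright in the barrel on its axis. Origin at the centre of its underside, which starts 68 to 74 mm above the table; its flat top is 18 mm higher. When it lies on the stop it is wholly below the barrel
- brush: bystander: flat brush 150 mm long lying to the right of the rack
- pen: bystander: white marker pen, 135 mm long, lying at the front edge of the table on the jig's side

How it is judged:
On the way, in this order (a step that is already met when the one before it is completed fails the run):
1. the thin drift's tip is in the guide hole of the jig (horizontal distance between drift_tip and bore_mouth below 0.004 m and z of drift_tip in the frame of bore_mouth below -0.005 m), for 0.05 s.
2. the thin drift has driven the plug down onto the stop: plug and stop press on each other with more than 2 N while the drift pushes the plug (contact force between plug and catcher above 2 N and contact force between thin_drift and plug above 2 N and z of plug in the frame of jig below 0.046 m), for 0.05 s.
At the end, for the whole second after the job is handed in: the plug is out of the barrel, upright within 0.15 rad and within 5 mm of the barrel's axis between the jaws, its underside less than 46 mm above the table; the thin drift hangs at rest and released in the rack hole it came from, its flange within 10 mm of where it started, upright within 0.08 rad (z of plug in the frame of jig below 0.046 m and horizontal distance between plug and catcher below 0.005 m and angle between plug's own z axis and vertical below 0.15 rad and distance of thin_drift from where it was at the start of the episode below 0.01 m and angle between thin_drift's own z axis and vertical below 0.08 rad and linear speed of thin_drift below 0.02 m/s and contact force between the fingers and thin_drift below 0.1 N); the robot touches nothing.
It fails at once if the drift presses on the plug with more than 25 N (contact force between thin_drift and plug above 25 N).
It fails at once if the drift is forced against the jig with more than 40 N (contact force between thin_drift and jig above 40 N).
It fails at once if the thick drift is moved more than 20 mm (distance of thick_drift from where it was at the start of the episode above 0.02 m).
It fails at once if the brush or the marker pen is moved more than 30 mm (distance of any of brush, pen from where it was at the start of the episode above 0.03 m).
It also fails if it takes over 64 s, if anything falls off the work surface, if the arm or the gripper's body presses on something with over 40 N, if the wrist force passes 120 N, or if a joint passes its speed limit or range.

### The arm

A 6-joint arm with a two-finger parallel gripper is mounted at the origin on a cart in front of the work surface, level with it; the furniture and walls round the work are solid. World frame = base frame: x ahead of the robot, y to its left, z up, the work surface at z = 0. Lengths are in m, angles in rad, forces in N, time in s.
With the tool pointing down it reaches from about 0.25 to 0.725 m from the base axis. Payload 4 kg.
Tool frame: the origin (TCP) lies on the centre line of the jaws, within the pads' length; the fingertips stand 17 mm ahead of it and the grasp point (between the pads) lies 2 mm behind it; z points along the fingers, x is the direction in which the jaws open and shut, and the axes are right-handed (so a half turn about z gives the same grasp; the last joint's range is limited). The gripper opens to 85 mm and grips with 20 to 120 N. Pads are 22 mm wide; open, the fingers measure 114 mm over their backs; the gripper's body (76 mm by 85 mm) begins 54 mm behind the grasp point. The pads swing forward as they close: fully open they stand 13 mm farther back than shut.
Start: joints at [1.315, 0.241, 0.005, 1.335, 0, 1.571], TCP at [0.127, 0.484, 0.248] pointing down, gripper open.
Joint ranges: [-2.72, 2.72], [-1.05, 1.87], [-1.09, 1.28], [-1.99, 2.15], [-1.42, 1.44], [-3.14, 3.14]. Speed limits (rad/s): [2.79, 2.79, 3.14, 3.14, 3.14, 3.14].

### API

Orientations are given as a unit quaternion [x, y, z, w].
In Python, from workcell import bot gives the robot as it stands.
- The arm moves only by the tool jog_arm, never from a script. Its arguments are lists of equal length, an entry for each row: "jaw": the closure, from 0 (fully open) to 1 (shut); "linear": the shift along the tool's x, y, z in m, a list of three; "delta_rot": the turn, a rotation vector about the tool's x, y, z in degrees, a list of three. A call has exactly 8 rows; each row is the pose to reach, as a shift and turn from the pose commanded when the call began, along the tool's axes at that moment; what a row does not reach only later rows make up. A row lasts 1/12 s, in which the tool goes at most 41.7 mm and 7.16 degrees, less where a joint would pass 70% of its speed; a pose out of reach is approached as far as the arm can. A call with a gripper value outside its range is refused whole. The fingers move at their own pace and stop on an object; the grip force is fixed at half the most. Time passes only in rows, so rows that repeat a pose let the fingers close, or fill a call up. It gives the time, the measured TCP pose, the force and the opening at its end, in the units of the state.
- bot.get_obs(): the state, without advancing time (a new reading comes with each control period).
- bot.camera(name): name is "scene" or "top" or "wrist"; returns (picture, depth): 420x560x3 uint8, red, green, blue; 420x560 float32, m along the optical axis (not along the pixel's ray), 0 where there is no reading.
- bot.calibration(name): a dict with "fovy" (degrees; the focal length in pixels is half the picture's height over the tangent of half this angle, whatever the lens; pixels are square), "cx", "cy" (the principal point, pixels), "origin" and "orientation" of the camera in the world. Camera axes: x right, y down, z forward; pixel columns grow to the right and rows downward; lengths in m; the calibration is good to about 2 mm. A picture is of the moment at which its call begins: read the wrist's pose just before it. calibration takes no time and is no camera call; for the wrist camera it gives the pose at the moment of the call.
- bot.job_done(): hands the job in, once; it reports no verdict.
The state is a dict: "clock": time; "joint_pos": joint angles; "joint_vel": joint speeds; "tau": joint torques, N m; "eef_pos": TCP position; "tool_rot": TCP orientation; "ft_force": force on the tool from outside, world axes, zero at the start; "ft_torque": the same for the moment, N m; "grip_width": finger opening in m.
Only numpy, scipy, OpenCV 4.12 (cv2) and the standard library are available. Lean on these libraries where they do the work, as an engineer would, in place of code of your own. Each camera call takes 0.05 s, during which the arm holds its last target.

## Working session

There is one attempt and no reset: what is moved stays moved. The work goes in short steps, Python scripts to look and compute and a tool call to move; the robot and the scene stay as the last step left them, time stands still between calls to the robot, and variables do not carry over. Pictures are saved under pics/ and viewed, and the job is handed in when it is done.

Besides the shell and the picture viewer there is one more tool, called after ">>>" as a command line: name --argument value ..., lists and objects as JSON in quotes. jog_arm: Moves the arm, as the interface text tells. Its arguments: {"type":"object","properties":{"jaw":{"type":"array","items":{"type":"number"}},"linear":{"type":"array","items":{"type":"array","items":{"type":"number"}}},"delta_rot":{"type":"array","items":{"type":"array","items":{"type":"number"}}}},"required":["jaw","linear","delta_rot"]}

```bash
ls; mkdir -p pics; python3 - <<'E'
from workcell import bot
import cv2,numpy as np
print(bot.get_obs())
for n in ("scene","top","wrist"):
    c=bot.calibration(n);p,d=bot.camera(n)
    print(n,c,p.shape)
    cv2.imwrite(f"pics/{n}0.png",p[:,:,::-1]);np.savez(f"pics/{n}0.npz",p=p,d=d,**{k:np.array(v) for k,v in c.items()})
E
```

```text
pics
{'clock': 0.0, 'joint_pos': array([1.31499795e+00, 2.41405786e-01, 3.67560594e-03, 1.33517070e+00,
       1.31842655e-05, 1.57079439e+00]), 'joint_vel': array([ 0.001409  ,  0.00128001, -0.00050337, -0.00033247, -0.00092559,
        0.0008491 ]), 'tau': array([ 1.21951725e-03, -3.72319579e+01,  2.52406830e+01,  1.70493324e-02,
        7.77308560e-05,  7.11699339e-07]), 'eef_pos': array([0.12635132, 0.48314303, 0.24739794]), 'tool_rot': array([ 7.91522154e-01,  6.11139568e-01, -8.36931826e-04,  6.37869699e-04]), 'ft_force': array([-0.13785701, -0.19496202,  0.00224653]), 'ft_torque': array([-0.00227168,  0.01339995, -0.00168716]), 'grip_width': 0.08530610089072298}
scene {'fovy': 54.968912773525325, 'cx': 281.84529446437824, 'cy': 209.36245833166637, 'origin': array([-0.039757  ,  0.41413501,  0.51374295]), 'orientation': array([-0.37082222,  0.77883916, -0.45108171,  0.22896667])} (420, 560, 3)
top {'fovy': 50.3152487604425, 'cx': 282.5331282559963, 'cy': 208.62724419728005, 'origin': array([ 0.48403888, -0.03220224,  0.94519466]), 'orientation': array([ 0.71087123, -0.70121333,  0.02252608, -0.04954325])} (420, 560, 3)
wrist {'fovy': 67.74428376366986, 'cx': 280.55218180950305, 'cy': 208.65892699543397, 'origin': array([0.04569261, 0.5038689 , 0.37423119]), 'orientation': array([0.78081285, 0.60298672, 0.09939469, 0.12984227])} (420, 560, 3)
```

View pics/scene0.png

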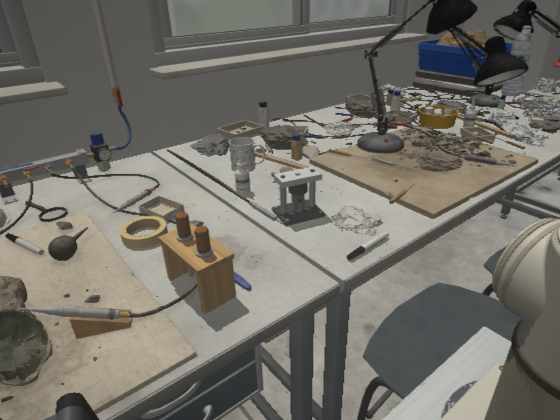

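View pics/top0.png

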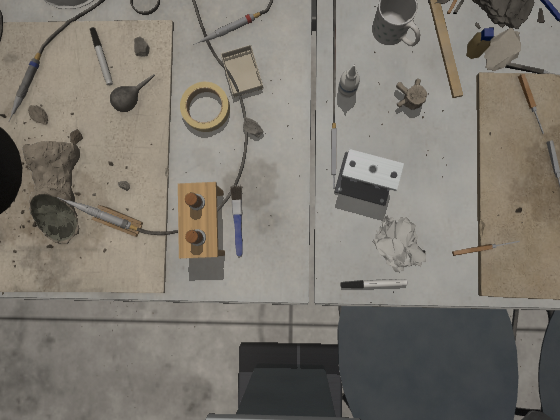

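View pics/wrist0.png

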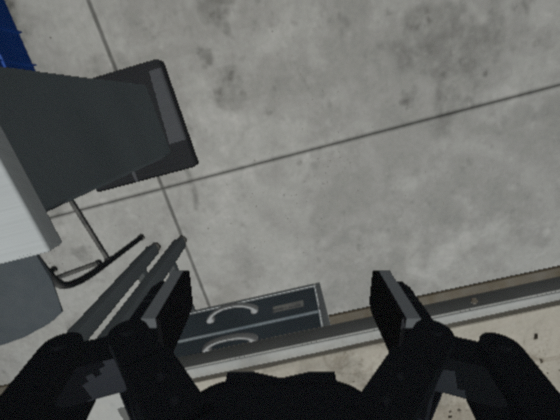

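The top view shows the rack at about (198,220), with drift handles at (193,200) and (194,237). The jig bridge is at about (372,169), and the pen and brush are clear of both. I'll zoom in to tell the two rods apart.

```bash
cat > h.py <<'E'
import numpy as np,cv2
from scipy.spatial.transform import Rotation as R
def load(n): return dict(np.load(f"pics/{n}.npz"))
def snap(bot,n,tag):
    c=bot.calibration(n);p,d=bot.camera(n)
    cv2.imwrite(f"pics/{tag}.png",p[:,:,::-1]);np.savez(f"pics/{tag}.npz",p=p,d=d,**{k:np.array(v) for k,v in c.items()})
    return load(tag)
def f(L): return 210/np.tan(np.radians(float(L['fovy']))/2)
def unproj(L,u,v,z=None,depth=None):
    r=np.array([(u-L['cx'])/f(L),(v-L['cy'])/f(L),1.0]); M=R.from_quat(L['orientation']).as_matrix()
    w=M@r
    if depth is None: depth=(z-L['origin'][2])/w[2]
    return L['origin']+w*depth
def proj(L,P):
    q=R.from_quat(L['orientation']).as_matrix().T@(np.asarray(P)-L['origin'])
    return f(L)*q[0]/q[2]+L['cx'],f(L)*q[1]/q[2]+L['cy']
def cloud(L):
    v,u=np.mgrid[0:420,0:560]; d=L['d']
    r=np.stack([(u-L['cx'])/f(L)*d,(v-L['cy'])/f(L)*d,d],-1)
    return r@R.from_quat(L['orientation']).as_matrix().T+L['origin']
def crop(L,tag,u0,v0,u1,v1,k):
    im=cv2.resize(L['p'][v0:v1,u0:u1,::-1],None,fx=k,fy=k,interpolation=cv2.INTER_CUBIC);cv2.imwrite(f"pics/{tag}.png",im)
E
python3 - <<'E'
from h import *
T=load('top0');S=load('scene0')
a=cv2.resize(T['p'][160:290,160:260,::-1],(400,520),interpolation=2);b=cv2.resize(T['p'][140:220,325:415,::-1],(400,356),interpolation=2)
o=np.zeros((520,800,3),np.uint8);o[:,:400]=a;o[:356,400:]=b;cv2.imwrite('pics/c1.png',o)
a=cv2.resize(S['p'][200:310,150:260,::-1],(400,400),interpolation=2);b=cv2.resize(S['p'][155:235,260:340,::-1],(400,400),interpolation=2)
cv2.imwrite('pics/c2.png',np.hstack([a,b]))
C=cloud(T)
for n,(u0,v0,u1,v1,zl,zh) in dict(rack=(165,170,230,270,.08,.115),hand=(165,170,230,270,.13,.17),jig=(330,140,415,215,.095,.125)).items():
    P=C[v0:v1,u0:u1].reshape(-1,3);m=(P[:,2]>zl)&(P[:,2]<zh);P=P[m]
    print(n,m.sum(),P.mean(0),np.median(P[:,2]))
    print(cv2.minAreaRect((P[:,:2]*1000).astype(np.float32)))
E
```

```text
rack 2570 [0.54712347 0.16193607 0.09964213] 0.09944547160543343
((548.134033203125, 164.407958984375), (144.263671875, 75.27837371826172), 3.0548105239868164)
hand 317 [0.54724129 0.16226412 0.1472597 ] 0.14847921095485805
((547.8016967773438, 163.30328369140625), (89.10924530029297, 23.41511344909668), 2.1853373050689697)
jig 1605 [ 0.6455969  -0.16776981  0.10921737] 0.10953882995859165
((646.730712890625, -167.93679809570312), (106.22188568115234, 52.939788818359375), 75.09725952148438)
```

View pics/c1.png

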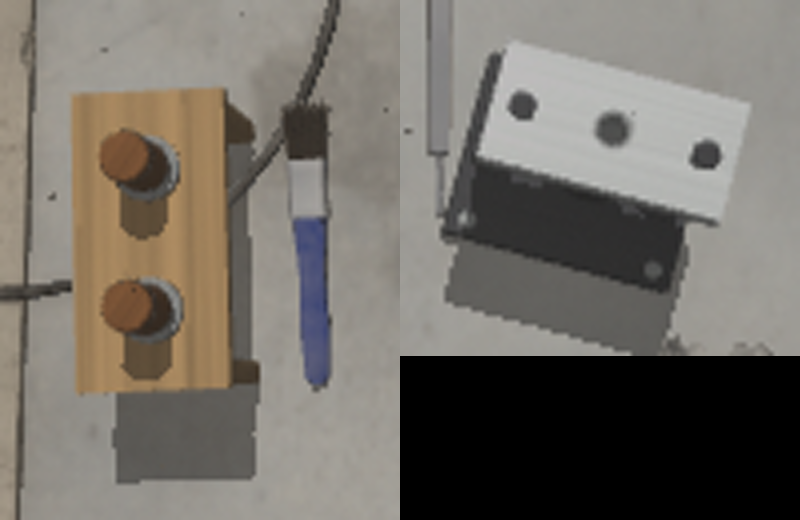

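View pics/c2.png

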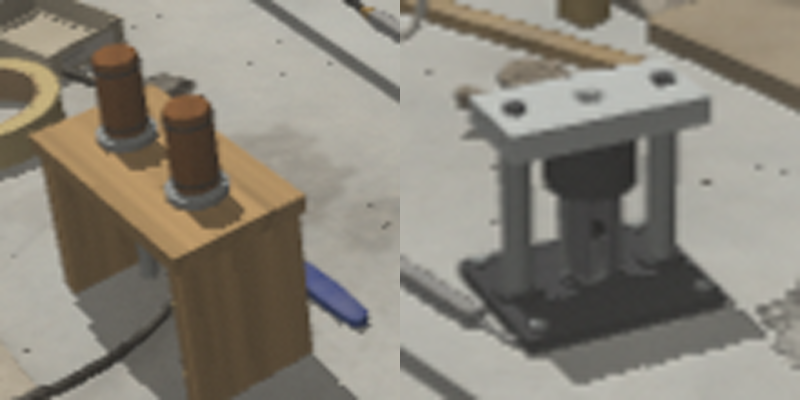

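```bash
python3 - <<'E'
from h import *
T=load('top0');S=load('scene0')
c=np.array([.5480,.1641]);a=np.radians(3.05);ax=np.array([np.cos(a),np.sin(a)])
for s in (-1,1):
    h=c+s*.034*ax
    print(s,h,'top img',proj(T,[*h,.15]),'scene rod',[np.round(proj(S,[*h,z]),1) for z in (.15,.1,.09,.05,.01)])
crop(S,'c3',150,220,260,310,7)
Cs=cloud(S);P=Cs[255:285,180:205];
m=(P[...,2]>.0)&(P[...,2]<.09)
for v in range(258,284,3): print(v,' '.join(f"{1000*x:.0f},{1000*y:.0f},{1000*z:.0f}" for x,y,z in Cs[v,184:200:2]))
# handles top-circle
for n,L in (('top',T),('scene',S)):
    C=cloud(L)
    m=(C[...,2]>.143)&(C[...,2]<.16)&(abs(C[...,0]-.548)<.07)&(abs(C[...,1]-.164)<.05)
    k,lab,st,ce=cv2.connectedComponentsWithStats(m.astype(np.uint8))
    for i in range(1,k):
        if st[i,4]>20:
            q=C[lab==i]; print(n,st[i,4],ce[i],q.mean(0),cv2.minEnclosingCircle((q[:,:2]*1000).astype(np.float32)))
    m=(C[...,2]>.100)&(C[...,2]<.112)&(abs(C[...,0]-.646)<.07)&(abs(C[...,1]+.168)<.07)
    q=C[m];print(n,'jig',q.mean(0),cv2.minAreaRect((q[:,:2]*1000).astype(np.float32)))
    m=(C[...,2]>.094)&(C[...,2]<.103)&(abs(C[...,0]-.548)<.09)&(abs(C[...,1]-.164)<.07)
    q=C[m];print(n,'rack',q.mean(0),cv2.minAreaRect((q[:,:2]*1000).astype(np.float32)))
E
```

```text
-1 [0.51404816 0.16229095] top img (np.float64(190.94988010259652), np.float64(235.98162413211122)) scene rod [array([201.7, 227.8]), array([205. , 251.7]), array([205.7, 256.3]), array([208.2, 274. ]), array([210.5, 290.8])]
1 [0.58195184 0.16590905] top img (np.float64(190.33224764959837), np.float64(198.34780412116442)) scene rod [array([182. , 213.6]), array([185.8, 236.5]), array([186.5, 240.9]), array([189.4, 258. ]), array([192. , 274.2])]
258 520,200,101 519,197,100 516,195,100 513,192,101 513,189,100 510,186,100 506,184,101 506,181,100
261 516,203,97 511,201,100 510,198,99 505,196,101 506,193,99 501,191,101 501,187,99 498,185,99
264 604,170,25 513,201,92 502,202,99 499,200,99 497,197,99 495,194,99 493,191,99 489,189,100
267 607,170,15 605,167,15 506,201,90 497,201,95 491,200,98 487,198,100 484,196,100 483,193,99
270 604,172,11 606,168,7 581,173,25 577,171,26 492,201,91 484,200,96 476,200,100 474,197,100
273 606,173,2 605,169,1 583,173,17 576,172,20 578,167,16 596,156,-0 478,200,93 475,198,94
276 602,175,-2 599,172,-2 595,170,-0 578,172,12 589,164,-0 588,160,-1 484,199,83 478
[... 600 characters left out ...]
 [0.54715471 0.16268636 0.09934132] ((548.158447265625, 164.32044982910156), (144.25660705566406, 75.27513885498047), 2.8612875938415527)
scene 102 [180.94117647 216.39215686] [0.57709765 0.17078046 0.14804911] ((579.3619384765625, 169.17308044433594), 12.124181747436523)
scene 117 [200.52136752 230.69230769] [0.5099067  0.16704655 0.14813529] ((512.0097045898438, 166.47418212890625), 12.502083778381348)
scene jig [ 0.64118185 -0.1586165   0.10794306] ((645.8243408203125, -163.7862548828125), (106.70609283447266, 56.64618682861328), 75.25304412841797)
scene rack [0.530446   0.17447336 0.09938048] ((547.0772094726562, 167.294921875), (146.4702606201172, 75.35980224609375), 3.2292256355285645)
```

View pics/c3.png

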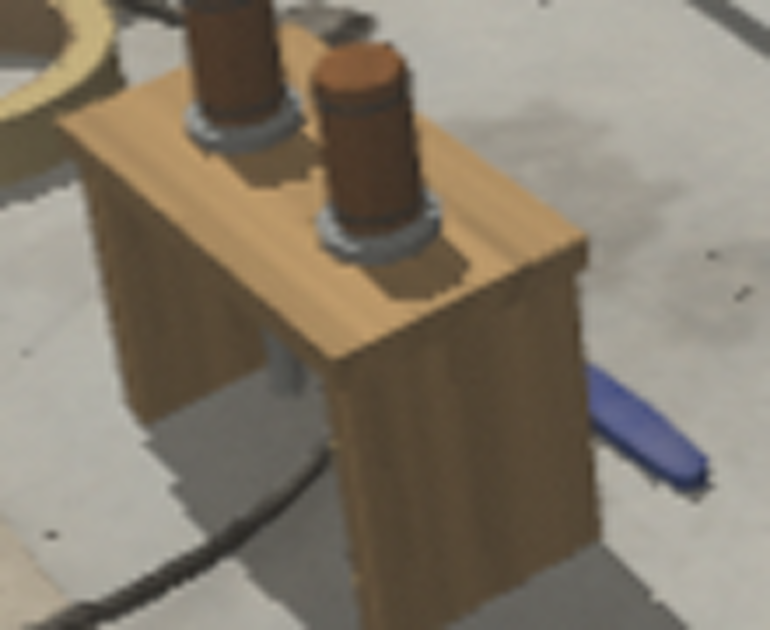

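```bash
python3 - <<'E'
from h import *
S=load('scene0');C=cloud(S)
for v in range(264,280): print(v,S['p'][v,182:202].mean(-1).astype(int),(C[v,182:202,2]*1000).astype(int))
for z in (.1,.03,.01):
  Rr=R.from_quat(S['orientation']).as_matrix().T@(np.array([.58,.168,z])-S['origin'])
  print(z,'px per mm',f(S)/Rr[2]/1000)
for v in (215,220,225): print(v,S['p'][v,168:196].astype(int)[:,0]-S['p'][v,168:196].astype(int)[:,2])
E
```

```text
264 [ 68  66  68  72  73  73  73  93 124 131 132 135 135 134 138 144 146 147
 148 146] [ 25  24  24  92  92  95  99  99  99  99  99  99  99  98  98  99 100 100
 100 100]
265 [ 69  65  66  68  70  73  74  74  95 124 134 133 135 135 136 138 143 147
 149 148] [22 22 21 21 90 92 95 98 99 99 97 98 99 99 98 99 99 99 98 99]
266 [ 69  66  64  67  68  72  73  74  72  94 125 134 133 134 136 136 138 142
 146 149] [ 20  21  18  16  16  91  92  94  97 100  99 100 100  99 100 100  98 100
 100  99]
267 [ 70  68  66  67  66  73  76  75  73  73  84 120 134 135 135 135 137 137
 141 146] [513  17  15  16  15  33  89  93  95  96  98  98  99 100  99 100  99  99
  99  99]
268 [ 69  69  68  67  67  71  80  78  74  72  74  83 120 133 133 134 136 136
 137 138] [ 16  16  13  13  12  30  30  90  92  95  97  98 101  99  99  99  99  99
 513 100]
269 [ 70  67  67  67  67  70  78  81  77  73  74  72  73 106 130 133 132 133
 131 110] [ 14  13  11  12   9   8  28  29  89  93  94  96  98  98 100 100  99  99
 100  98]
270 [ 72  70  68  66  67  67  78  83  78  74  72  73  73  73 106 127 128 106
  76  68] [ 10  10  10  
[... 935 characters left out ...]
0 -1  0  1 -1 -1 -1  0  0  0 -1 80 81 83 85 83 81]
278 [98 99 98 98 99 98 98 98 98 95 96 96 95 94 87 78 75 78 72 70] [ 0  0  0 -1 -1  0  0  0  0  0  1  0  0  0 78 78 81 82 81 79]
279 [101  99  98  98  99  97  97  98  98  97  96  97  97  96  87  77  74  78
  73  68] [ 0  0  0  0  0  0  0  0  0  0  0  0 -1  0 73 76 78 80 80 78]
0.1 px per mm 0.530094943994305
0.03 px per mm 0.5073278773683022
0.01 px per mm 0.5011778473081007
215 [ 9  7  7  8 10 10 13 43 68 74 75 71 70 70 66 69 69 69 56 34 13 13 14 11
 12 14 13 12]
220 [ 7  7 10 11 11 11 12 14 11 11 17 17 18 18 17 11  9 14 23 23 22 12 13 13
 13 14 15 15]
225 [15 14 14 14 15 15 15 16 20 33 34 33 32 32 31 30 28 28 27 25 22 40 69 76
 75 75 68 49]
```

The visible rod belongs to the far drift at x≈0.582. It is about 5 px wide at 0.504 px/mm, so about 9.9 mm, which makes it the thin drift. Next I'll move the wrist camera near it.

```bash
cat >> h.py <<'E'
import json,os
def tgt(cmdpos,cmdquat,pos,xang):
    "tool down, tool x at world angle xang(deg); returns linear, rotvec deg"
    a=np.radians(xang); x=np.array([np.cos(a),np.sin(a),0]);z=np.array([0,0,-1.]);y=np.cross(z,x)
    M0=R.from_quat(cmdquat); M1=R.from_matrix(np.stack([x,y,z],1))
    return np.round(M0.inv().apply(np.array(pos)-cmdpos),4),np.round((M0.inv()*M1).as_rotvec(degrees=True),2),M1.as_quat()
E
python3 - <<'E'
from h import *
q0=[.791522,.61114,0,0]; 
print(tgt(np.array([.127,.484,.248]),q0,[.575,.166,.26],93))
E
```

```text
(array([-0.1943,  0.5139, -0.012 ]), array([  0.  ,   0.  , -17.66]), array([0.68835458, 0.72537437, 0.        , 0.        ]))
```

>>> jog_arm --jaw '[0,0,0,0,0,0,0,0]' --linear '[[-0.1943,0.5139,-0.012],[-0.1943,0.5139,-0.012],[-0.1943,0.5139,-0.012],[-0.1943,0.5139,-0.012],[-0.1943,0.5139,-0.012],[-0.1943,0.5139,-0.012],[-0.1943,0.5139,-0.012],[-0.1943,0.5139,-0.012]]' --delta_rot '[[0,0,-17.7],[0,0,-17.7],[0,0,-17.7],[0,0,-17.7],[0,0,-17.7],[0,0,-17.7],[0,0,-17.7],[0,0,-17.7]]'

```text
clock: 0.82
eef_pos: [0.3919, 0.2948, 0.2553]
tool_rot: [0.688, 0.726, -0.0, -0.0]
ft_force: [0.8, 0.8, 0.3]
grip_width: 0.0855
```

```bash
python3 - <<'E'
from h import *
q=[0.68815,.72557,0,0]
print(tgt(np.array([.399,.291,.2553]),q,[.575,.166,.26],93))
E
```

```text
(array([-0.1341,  0.1691, -0.0047]), array([0.  , 0.  , 0.03]), array([0.68835458, 0.72537437, 0.        , 0.        ]))
```

>>> jog_arm --jaw '[0,0,0,0,0,0,0,0]' --linear '[[-0.134,0.169,-0.005],[-0.134,0.169,-0.005],[-0.134,0.169,-0.005],[-0.134,0.169,-0.005],[-0.134,0.169,-0.005],[-0.134,0.169,-0.005],[-0.134,0.169,-0.005],[-0.134,0.169,-0.005]]' --delta_rot '[[0,0,0],[0,0,0],[0,0,0],[0,0,0],[0,0,0],[0,0,0],[0,0,0],[0,0,0]]'

```text
clock: 1.48
eef_pos: [0.5661, 0.1713, 0.2595]
tool_rot: [0.688, 0.725, -0.001, -0.001]
ft_force: [-0.4, 1.4, -0.7]
grip_width: 0.0855
```

```bash
python3 - <<'E'
from h import *
from workcell import bot
print(bot.get_obs())
W=snap(bot,'wrist','w1');C=cloud(W)
m=(C[...,2]>.143)&(C[...,2]<.16)&(abs(C[...,0]-.548)<.08)&(abs(C[...,1]-.164)<.05)
k,lab,st,ce=cv2.connectedComponentsWithStats(m.astype(np.uint8))
for i in range(1,k):
    if st[i,4]>20:
        q=C[lab==i]; print(st[i],ce[i],q.mean(0),cv2.minEnclosingCircle((q[:,:2]*1000).astype(np.float32)))
E
```

```text
{'clock': 1.4833, 'joint_pos': array([2.93600612e-01, 4.24457040e-01, 2.94486828e-01, 1.44292125e+00,
       5.85066499e-04, 2.41557569e-01]), 'joint_vel': array([ 3.78008686e-02, -2.74964229e-02, -2.09613962e-02,  6.32663185e-04,
        1.52368773e-03,  6.38546050e-05]), 'tau': array([-1.16704792e+00, -4.57754123e+01,  2.60823351e+01, -1.08641249e-01,
       -7.86106358e-02, -1.05988834e-02]), 'eef_pos': array([0.56611762, 0.17133414, 0.25953196]), 'tool_rot': array([ 0.68846929,  0.72526467, -0.00076543, -0.00077271]), 'ft_force': array([-0.39850969,  1.41039628, -0.66154196]), 'ft_torque': array([0.00614052, 0.04794035, 0.0107135 ]), 'grip_width': 0.0854794583615137}
[260 128  32  33 831] [275.30084236 144.09145608] [0.512441   0.16414844 0.15039104] ((513.2559814453125, 164.12844848632812), 12.319303512573242)
[262 213  29  30 678] [275.94985251 227.18731563] [0.57906707 0.16777777 0.15017467] ((580.6507568359375, 167.82125854492188), 12.168445587158203)
```

View pics/w1.png

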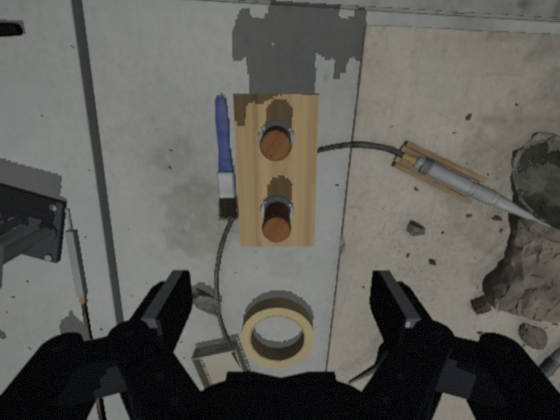

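The wrist view shows the thin handle top at (276,227) and the thick one at (275,144). The two cameras agree to about 2 mm.

```bash
python3 - <<'E'
from h import *
from workcell import bot
o=bot.get_obs();print(o['eef_pos'],o['joint_vel'],o['clock'])
W=snap(bot,'wrist','w2');C=cloud(W)
o=bot.get_obs();print(o['eef_pos'],o['clock'])
m=(C[...,2]>.146)&(C[...,2]<.156)&(abs(C[...,0]-.548)<.08)&(abs(C[...,1]-.164)<.05)
k,lab,st,ce=cv2.connectedComponentsWithStats(m.astype(np.uint8))
for i in range(1,k):
    if st[i,4]>20:
        q=C[lab==i]; print(st[i],ce[i],q.mean(0),cv2.minEnclosingCircle((q[:,:2]*1000).astype(np.float32)))
print(tgt(np.array([.575,.166,.26]),o['tool_rot'],[.581,.1667,.18],93))
print(tgt(np.array([.575,.166,.26]),o['tool_rot'],[.581,.1667,.129],93))
E
```

```text
[0.56557574 0.17205504 0.25990981] [ 0.02460963 -0.01828634 -0.00960278  0.00025644 -0.00233506 -0.00320727] 1.5333
[0.56531463 0.17251567 0.26022198] 1.5833
[259 129  32  33 783] [274.33333333 144.91570881] [0.51257394 0.16410433 0.15066585] ((513.0704345703125, 164.2324676513672), 12.08305549621582)
[261 214  29  29 631] [274.98415214 228.22662441] [0.57949613 0.16779125 0.15056355] ((580.6015625, 167.77810668945312), 12.076926231384277)
(array([0.0004, 0.0061, 0.08  ]), array([-0.07, -0.01,  0.13]), array([0.68835458, 0.72537437, 0.        , 0.        ]))
(array([0.0004, 0.0062, 0.131 ]), array([-0.07, -0.01,  0.13]), array([0.68835458, 0.72537437, 0.        , 0.        ]))
```

```bash
python3 - <<'E'
from h import *
from workcell import bot
o=bot.get_obs()
print(tgt(o['eef_pos'],o['tool_rot'],[.581,.1670,.185],93))
E
```

```text
(array([-0.0064,  0.0155,  0.0752]), array([-0.07, -0.01,  0.13]), array([0.68835458, 0.72537437, 0.        , 0.        ]))
```

>>> jog_arm --jaw '[0,0,0,0,0,0,0,0]' --linear '[[-0.0065,0.0155,0.03],[-0.0065,0.0155,0.06],[-0.0065,0.0155,0.075],[-0.0065,0.0155,0.075],[-0.0065,0.0155,0.075],[-0.0065,0.0155,0.075],[-0.0065,0.0155,0.075],[-0.0065,0.0155,0.075]]' --delta_rot '[[0,0,0],[0,0,0],[0,0,0],[0,0,0],[0,0,0],[0,0,0],[0,0,0],[0,0,0]]'

```text
clock: 2.25
eef_pos: [0.5832, 0.1666, 0.1875]
tool_rot: [0.688, 0.726, 0.002, 0.001]
ft_force: [0.6, -0.6, -0.2]
grip_width: 0.0853
```

```bash
python3 - <<'E'
from h import *
from workcell import bot
o=bot.get_obs();print(o['eef_pos'],o['joint_vel'],o['tool_rot'])
W=snap(bot,'wrist','w3');C=cloud(W)
o=bot.get_obs();print(o['eef_pos'],o['clock'])
m=(C[...,2]>.146)&(C[...,2]<.156)&(abs(C[...,0]-.548)<.08)&(abs(C[...,1]-.164)<.05)
k,lab,st,ce=cv2.connectedComponentsWithStats(m.astype(np.uint8))
for i in range(1,k):
    if st[i,4]>20:
        q=C[lab==i]; print(st[i],ce[i],q.mean(0),cv2.minEnclosingCircle((q[:,:2]*1000).astype(np.float32)))
print(tgt(o['eef_pos'],o['tool_rot'],[.581,.167,.129],93))
E
```

```text
[0.58315239 0.16660355 0.18746203] [-0.00538731  0.00521199 -0.0064692  -0.00102475 -0.00122533  0.00018083] [0.68784133 0.72585881 0.00156894 0.00091126]
[0.5830524  0.16639856 0.1871338 ] 2.3
[ 261  105   47   48 1691] [283.71377883 128.61561206] [0.51270133 0.16393435 0.15074344] ((513.1051025390625, 164.05718994140625), 12.110445022583008)
[ 263  228   42   40 1223] [283.57481603 247.64840556] [0.57937838 0.16766585 0.15055933] ((580.6619262695312, 167.77398681640625), 12.191475868225098)
(array([ 0.0007, -0.0022,  0.0581]), array([ 0.17, -0.04,  0.07]), array([0.68835458, 0.72537437, 0.        , 0.        ]))
```

View pics/w3.png

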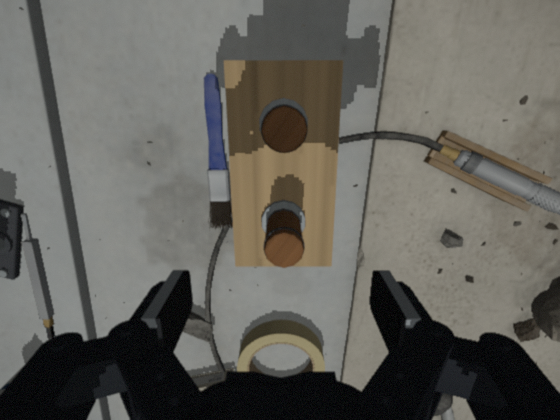

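>>> jog_arm --jaw '[0,0,0,0,0,0,0,0]' --linear '[[0.001,-0.002,0.01],[0.001,-0.002,0.02],[0.001,-0.002,0.03],[0.001,-0.002,0.04],[0.001,-0.002,0.05],[0.001,-0.002,0.058],[0.001,-0.002,0.058],[0.001,-0.002,0.058]]' --delta_rot '[[0.1,0,0],[0.1,0,0],[0.1,0,0],[0.1,0,0],[0.1,0,0],[0.1,0,0],[0.1,0,0],[0.1,0,0]]'

```text
clock: 2.97
eef_pos: [0.5799, 0.1666, 0.1264]
tool_rot: [0.688, 0.726, -0.001, -0.001]
ft_force: [0.2, -0.1, 0.2]
grip_width: 0.085
```

```bash
python3 - <<'E'
from h import *
from workcell import bot
o=bot.get_obs();print(o['eef_pos'],o['joint_vel'],o['tool_rot'],o['ft_force'])
W=snap(bot,'wrist','w4');C=cloud(W)
o=bot.get_obs();print(o['eef_pos'],o['clock'])
m=(C[...,2]>.146)&(C[...,2]<.156)&(abs(C[...,0]-.548)<.08)&(abs(C[...,1]-.164)<.05)
k,lab,st,ce=cv2.connectedComponentsWithStats(m.astype(np.uint8))
for i in range(1,k):
    if st[i,4]>20:
        q=C[lab==i]; print(st[i],ce[i],q.mean(0),cv2.minEnclosingCircle((q[:,:2]*1000).astype(np.float32)))
E
```

```text
[0.57985039 0.1666242  0.12640664] [-0.00133809 -0.01725572  0.02578409  0.00650735  0.00177148 -0.00138381] [ 0.68810832  0.72560577 -0.00143399 -0.0010696 ] [ 0.21385758 -0.09223273  0.22074132]
[0.58039247 0.16678564 0.12720623] 3.0167
[ 249  117   72   73 3899] [284.86099    153.07181329] [0.51239102 0.16393657 0.15076451] ((513.09130859375, 164.00454711914062), 12.192038536071777)
[148 292  32  60 751] [167.81225033 314.89214381] [0.57748864 0.12200356 0.15103171] ((581.5846557617188, 120.57128143310547), 11.734286308288574)
[382 292  30  60 728] [392.6771978  315.48626374] [0.57306886 0.20948288 0.15110472] ((576.8004150390625, 211.19744873046875), 11.893089294433594)
[ 255  294   60   56 2486] [284.47506034 321.69026549] [0.57868193 0.16759688 0.15047039] ((580.759765625, 167.65469360351562), 12.421574592590332)
```

View pics/w4.png

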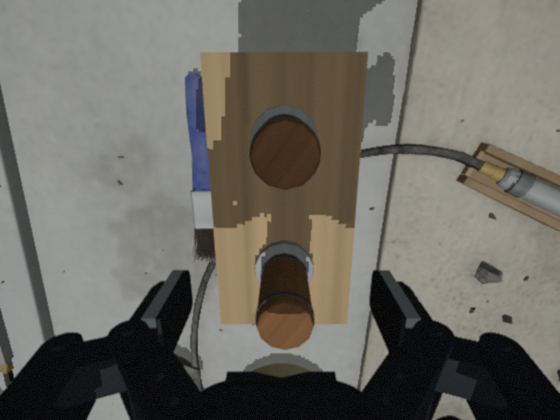

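The handle top is centred between the open jaws at (284,322). I'll close the jaws.

>>> jog_arm --jaw '[0.3,0.5,0.7,1,1,1,1,1]' --linear '[[0,0,0],[0,0,0],[0,0,0],[0,0,0],[0,0,0],[0,0,0],[0,0,0],[0,0,0]]' --delta_rot '[[0,0,0],[0,0,0],[0,0,0],[0,0,0],[0,0,0],[0,0,0],[0,0,0],[0,0,0]]'

```text
clock: 3.68
eef_pos: [0.5807, 0.167, 0.1279]
tool_rot: [0.688, 0.726, -0.0, -0.0]
ft_force: [-1.1, 0.4, 2.8]
grip_width: 0.0227
```

```bash
python3 - <<'E'
from workcell import bot
o=bot.get_obs();print(o)
E
```

```text
{'clock': 3.6833, 'joint_pos': array([2.79760928e-01, 5.18054912e-01, 9.49117585e-02, 1.14821182e+00,
       4.38806005e-04, 2.26589801e-01]), 'joint_vel': array([-0.00029441, -0.00119162, -0.0004864 ,  0.00132505,  0.00082796,
       -0.00113933]), 'tau': array([-1.90743394e-01, -4.68301749e+01,  2.27540660e+01, -3.26323451e-02,
       -6.76517095e-02, -7.32572335e-04]), 'eef_pos': array([0.58069959, 0.16696318, 0.1279457 ]), 'tool_rot': array([ 6.88060290e-01,  7.25653437e-01, -1.29352968e-04, -3.30798832e-04]), 'ft_force': array([-1.08255824,  0.40853462,  2.79856224]), 'ft_torque': array([ 0.01817878, -0.02150109,  0.05636152]), 'grip_width': 0.02268486866564878}
```

>>> jog_arm --jaw '[1,1,1,1,1,1,1,1]' --linear '[[0,0,-0.01],[0,0,-0.03],[0,0,-0.05],[0,0,-0.075],[0,0,-0.1],[0,0,-0.12],[0,0,-0.135],[0,0,-0.135]]' --delta_rot '[[0,0,0],[0,0,0],[0,0,0],[0,0,0],[0,0,0],[0,0,0],[0,0,0],[0,0,0]]'

```text
clock: 4.35
eef_pos: [0.582, 0.1671, 0.2667]
tool_rot: [0.688, 0.726, 0.002, 0.001]
ft_force: [0.4, -0.2, -1.1]
grip_width: 0.0226
```

```bash
python3 - <<'E'
from h import *
from workcell import bot
S=snap(bot,'scene','s1');snap(bot,'wrist','w5')
o=bot.get_obs();print(o['eef_pos'],o['tool_rot'],o['ft_force'],o['grip_width'])
crop(S,'s1c',140,120,280,320,3)
T=load('top0')
# jig hole pixel in top
print([unproj(T,u,v,z=.11) for u,v in ((371.8,169.0),)])
print(tgt(o['eef_pos'],o['tool_rot'],[.640,-.160,.262],93))
E
```

```text
[0.58061708 0.16678765 0.2624983 ] [ 6.88094263e-01  7.25621051e-01 -4.33842834e-04 -4.33227388e-04] [-0.56694067 -0.19573896 -2.99182383] 0.022539781846902227
[array([ 0.64625877, -0.16650233,  0.11      ])]
(array([-0.3295,  0.042 ,  0.0004]), array([-0.07, -0.  ,  0.04]), array([0.68835458, 0.72537437, 0.        , 0.        ]))
```

View pics/s1c.png

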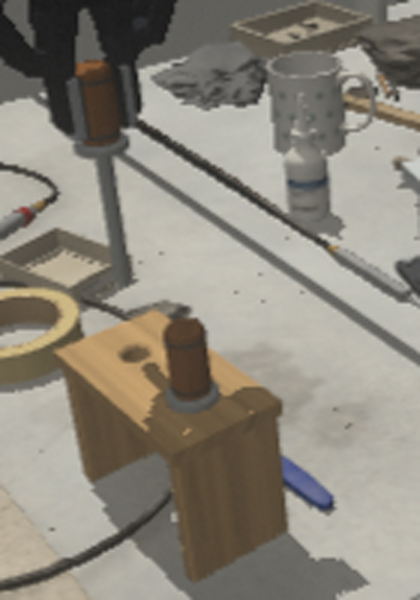

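View pics/w5.png

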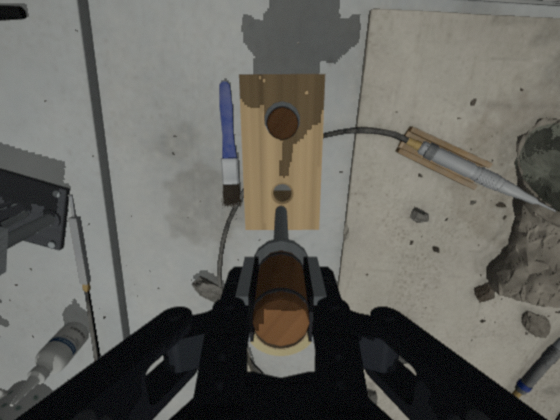

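The lifted drift's rod is clearly the thin one (10 mm against the 24 mm handle). Its tip is visible in the wrist view at (281,208). I'll carry it over to the jig.

>>> jog_arm --jaw '[1,1,1,1,1,1,1,1]' --linear '[[-0.02,0.004,0],[-0.06,0.012,0],[-0.1,0.02,0],[-0.14,0.029,0],[-0.18,0.037,0],[-0.22,0.045,0],[-0.26,0.05,0],[-0.29,0.052,0]]' --delta_rot '[[0,0,0],[0,0,0],[0,0,0],[0,0,0],[0,0,0],[0,0,0],[0,0,0],[0,0,0]]'

```text
clock: 5.12
eef_pos: [0.6473, -0.1234, 0.2593]
tool_rot: [0.689, 0.725, -0.002, -0.002]
ft_force: [-0.5, 0.2, -0.4]
grip_width: 0.0232
```

>>> jog_arm --jaw '[1,1,1,1,1,1,1,1]' --linear '[[-0.02,0,0],[-0.035,0,0],[-0.044,0,0],[-0.044,0,0],[-0.044,0,0],[-0.044,0,0],[-0.044,0,0],[-0.044,0,0]]' --delta_rot '[[0,0,0],[0,0,0],[0,0,0],[0,0,0],[0,0,0],[0,0,0],[0,0,0],[0,0,0]]'

```text
clock: 5.78
eef_pos: [0.6504, -0.1624, 0.2627]
tool_rot: [0.687, 0.726, -0.0, -0.001]
ft_force: [0.1, -0.2, -1.4]
grip_width: 0.0227
```

```bash
python3 - <<'E'
from h import *
from workcell import bot
o=bot.get_obs();print(o['eef_pos'],o['tool_rot'],o['ft_force'],o['joint_vel'],o['joint_pos'])
W=snap(bot,'wrist','w6')
o=bot.get_obs();print(o['eef_pos'],o['ft_force'])
crop(W,'w6c',180,120,380,270,4)
print('tip pred',proj(W,o['eef_pos']-[0,0,.118]),'hole pred',proj(W,[.6463,-.1670,.11]))
E
```

```text
[ 0.6504075  -0.16238687  0.26267066] [ 6.87339141e-01  7.26336318e-01 -4.50562120e-04 -5.05724715e-04] [ 0.08401879 -0.19949327 -1.4473359 ] [-0.00626531  0.00135446  0.00455021 -0.0002166  -0.00197078 -0.0019772 ] [-2.44544283e-01  6.02164210e-01  5.90249221e-01  1.56020494e+00
 -2.88351067e-04 -2.99701433e-01]
[ 0.65039819 -0.16259762  0.26266364] [-0.82722019  0.23822227 -1.57242008]
tip pred (np.float64(280.868429566797), np.float64(208.84823927639673)) hole pred (np.float64(276.32001667870884), np.float64(192.3818088773011))
```

View pics/w6c.png

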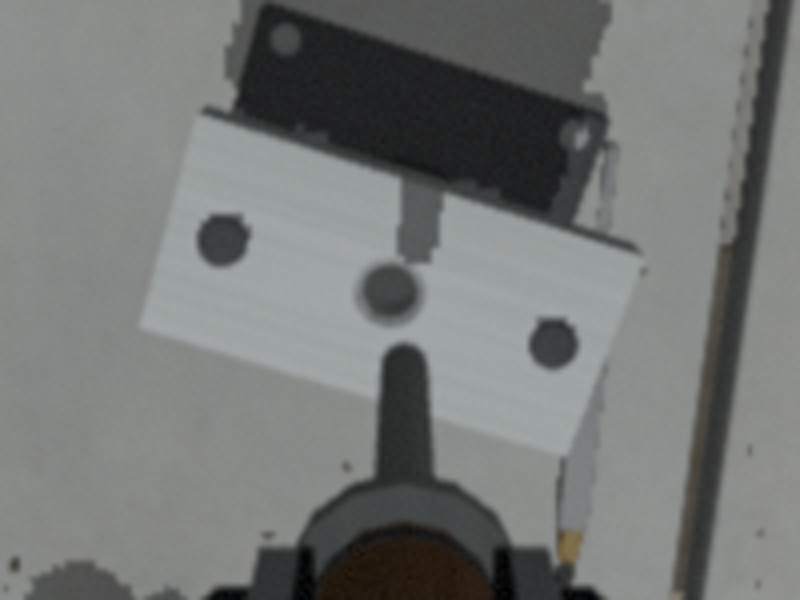

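```bash
python3 - <<'E'
from h import *
W=load('w6')
crop(W,'w6d',255,175,305,225,12)
print('hole',unproj(W,277.25,193.25,z=.11),'tip',unproj(W,281,210.75,z=.1447), 'tip2', unproj(W,281,209.5,z=.1447))
# predicted outline of tip disc centred at tcp
o=np.array([.6504,-.1626,.1447])
for a in range(0,360,90):
  print(a,proj(W,o+.005*np.array([np.cos(np.radians(a)),np.sin(np.radians(a)),0])))
g=W['p'].mean(-1)
print(g[198:222,281].astype(int)); print(g[212,268:296].astype(int)); print(W['d'][198:222,281])
# hole: dark threshold centroid at different levels
sub=g[178:208,262:294]
for t in (70,90,110,130):
  m=(sub<t).astype(np.uint8);k,l,s,c=cv2.connectedComponentsWithStats(m)
  print(t,[(s[i],c[i]+[262,178]) for i in range(1,k) if s[i,4]>30])
E
```

```text
hole [ 0.64708747 -0.16609587  0.11      ] tip [ 0.65204097 -0.16239727  0.1447    ] tip2 [ 0.65094838 -0.16245812  0.1447    ]
0 (np.float64(280.53201433703083), np.float64(214.54755782061304))
90 (np.float64(286.9035801743937), np.float64(209.17917940569367))
180 (np.float64(281.20313631274973), np.float64(203.110101559818))
270 (np.float64(274.8231669944504), np.float64(208.549240852982))
[ 97 109 124 150 163 164 157 123  73  48  46  46  45  45  45  47  48  47
  43  43  44  47  47  46]
[162 163 162 162 162 164 152  97  49  41  44  46  47  45  48  48  52  50
  84 136 159 164 163 163 163 163 163 162]
[0.29241514 0.2935685  0.29117185 0.2917643  0.29230607 0.29253533
 0.29191175 0.25425515 0.25210533 0.25015223 0.24758615 0.24496101
 0.24418245 0.24085055 0.23849778 0.23606245 0.23537219 0.2322699
 0.23058377 0.22884879 0.22517325 0.22381562 0.2227568  0.22063018]
70 [(array([10,  9, 11, 12, 73], dtype=int32), array([277.15068493, 193.01369863]))]
90 [(array([18,  0,  9,  7, 33], dtype=int32), array([283.66666667, 180.6969697 ])), (array([  9,   9,  13,  12, 131], dtype=int32), array([277.04580153, 192.48091603]))]
110 [(array([18,  0,  9,  8, 65], dtype=int32), array([283.83076923, 181.23076923])), (array([  8,   8,  15,  15, 169], dtype=int32), array([277.17751479, 192.80473373]))]
130 [(array([  7,   0,  21,  24, 290], dtype=int32), array([278.84137931, 189.85862069]))]
```

View pics/w6d.png

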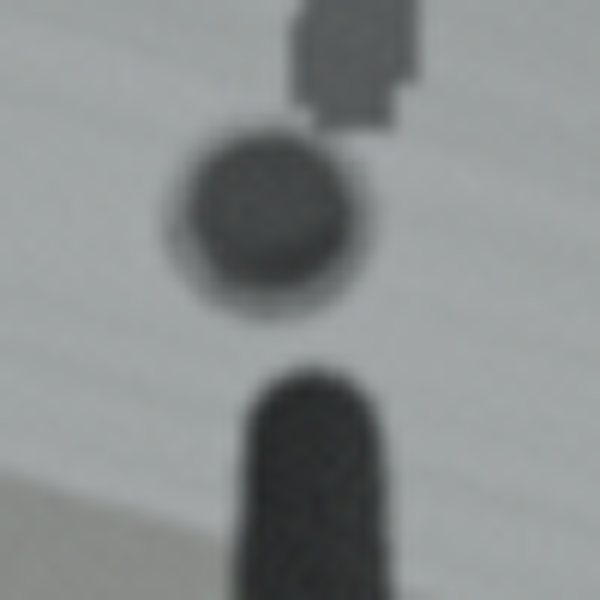

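```bash
python3 - <<'E'
from h import *
W=load('w6');C=cloud(W)
for v in range(205,236,2):
  print(v,[np.round(C[v,u]*1000,1).tolist() for u in (278,281,284)])
P=C[185:220,255:310].reshape(-1,3);m=(P[:,2]>.1)&(P[:,2]<.12);print(np.median(P[m],0),np.median(P[m][:,2]))
print('hole',unproj(W,277.1,193.0,z=.11))
E
```

```text
205 [[657.9, -164.8, 111.8], [646.0, -162.7, 147.8], [657.7, -159.2, 111.4]]
207 [[647.2, -165.1, 149.9], [646.3, -162.7, 152.2], [647.2, -160.2, 149.2]]
209 [[646.8, -165.1, 155.9], [646.1, -162.8, 157.6], [646.8, -160.3, 155.2]]
211 [[646.3, -165.1, 162.3], [646.3, -162.8, 162.0], [646.8, -160.4, 160.0]]
213 [[647.2, -165.0, 164.3], [646.1, -162.8, 167.0], [646.7, -160.4, 165.1]]
215 [[647.0, -165.0, 169.3], [646.2, -162.8, 171.1], [646.9, -160.5, 169.0]]
217 [[646.8, -164.9, 174.1], [646.5, -162.8, 174.7], [646.9, -160.5, 173.3]]
219 [[646.3, -164.9, 179.6], [646.1, -162.8, 179.9], [646.3, -160.6, 179.1]]
221 [[646.6, -164.9, 182.8], [646.3, -162.8, 183.4], [646.5, -160.6, 182.6]]
223 [[647.0, -164.9, 185.8], [646.1, -162.8, 187.7], [646.8, -160.7, 185.7]]
225 [[646.8, -164.8, 190.0], [646.4, -162.8, 190.7], [646.6, -160.7, 189.9]]
227 [[646.1, -164.8, 195.3], [646.3, -162.8, 194.6], [647.2, -160.7, 192.2]]
229 [[646.5, -164.8, 197.9], [646.2, -162.8, 198.3], [646.2, -160.8, 198.1]]
231 [[646.5, -164.8, 201.2], [646.3, -162.8, 201.4], [646.9, -160.8, 199.9]]
233 [[646.7, -164.7, 204.1], [646.0, -162.8, 205.4], [646.9, -160.9, 203.2]]
235 [[646.7, -164.7, 207.3], [645.9, -162.9, 208.9], [646.6, -160.9, 206.9]]
[ 0.65399426 -0.15729887  0.1110521 ] 0.11105209943429578
hole [ 0.64685455 -0.16624728  0.11      ]
```

In the wrist view the guide hole is at (277.1,193.0) and the rod's lower end at (281,~209). The rod is vertical. I'll go lower, offset in front of the hole, for a check with less parallax.

>>> jog_arm --jaw '[1,1,1,1,1,1,1,1]' --linear '[[-0.0037,0.005,0.008],[-0.0037,0.005,0.018],[-0.0037,0.005,0.026],[-0.0037,0.005,0.03],[-0.0037,0.005,0.03],[-0.0037,0.005,0.03],[-0.0037,0.005,0.03],[-0.0037,0.005,0.03]]' --delta_rot '[[0,0,0],[0,0,0],[0,0,0],[0,0,0],[0,0,0],[0,0,0],[0,0,0],[0,0,0]]'

```text
clock: 6.5
eef_pos: [0.6557, -0.1675, 0.233]
tool_rot: [0.688, 0.726, -0.0, -0.0]
ft_force: [0.2, -0.3, -1.7]
grip_width: 0.0224
```

```bash
python3 - <<'E'
from h import *
from workcell import bot
bot.camera('wrist')
o=bot.get_obs();print(o['eef_pos'],o['tool_rot'],o['ft_force'])
W=snap(bot,'wrist','w7');C=cloud(W)
o=bot.get_obs();print(o['eef_pos'],o['ft_force'])
crop(W,'w7c',250,165,310,225,10)
for v in range(200,220,2):
  print(v,[np.round(C[v,u]*1000,1).tolist() for u in (278,281,284)])
print('tip pred',proj(W,o['eef_pos']-[0,0,.117]),'hole pred',proj(W,[.6463,-.1664,.11]))
P=C[160:200,230:270].reshape(-1,3);m=(P[:,2]>.1)&(P[:,2]<.12);print('top z',np.median(P[m][:,2]))
g=W['p'].mean(-1);print(g[185:225,281].astype(int))
for t in (70,90,110):
  m=(g[170:204,255:305]<t).astype(np.uint8);k,l,s,c=cv2.connectedComponentsWithStats(m)
  for i in range(1,k):
    if s[i,4]>30: print(t,s[i]+[255,170,0,0,0],c[i]+[255,170],unproj(W,*(c[i]+[255,170]),z=.111))
E
```

```text
[ 0.65568002 -0.1675106   0.23303987] [ 6.88107522e-01  7.25608667e-01 -3.17673715e-04 -1.86409848e-05] [-0.15510412  0.47744617 -1.460895  ]
[ 0.65563143 -0.16746611  0.23294892] [-0.10561075  0.52548146 -0.89912454]
200 [[651.0, -170.4, 106.2], [652.7, -167.8, 100.2], [652.5, -165.2, 100.5]]
202 [[651.3, -170.4, 111.0], [652.8, -167.8, 105.8], [652.5, -165.2, 106.3]]
204 [[653.5, -170.3, 109.5], [652.9, -167.8, 111.0], [653.3, -165.2, 109.3]]
206 [[652.4, -170.3, 118.1], [651.6, -167.9, 120.3], [652.0, -165.4, 118.6]]
208 [[652.0, -170.2, 124.4], [651.5, -167.9, 125.6], [652.3, -165.4, 122.8]]
210 [[651.9, -170.2, 129.5], [651.5, -167.9, 130.3], [652.1, -165.5, 128.2]]
212 [[652.0, -170.2, 134.1], [651.7, -167.9, 134.4], [652.3, -165.5, 132.5]]
214 [[652.5, -170.1, 137.0], [651.5, -167.9, 139.6], [652.2, -165.6, 137.2]]
216 [[652.6, -170.1, 141.3], [651.6, -167.9, 143.5], [652.0, -165.6, 142.3]]
218 [[652.0, -170.0, 147.0], [652.0, -167.9, 146.8], [652.2, -165.7, 146.0]]
tip pred (np.float64(281.2013537905437), np.float64(209.04135513547502)) hole pred (np.float64(283.0688115839798), np.float64(196.19913538223264))
top z 0.11121207587946563
[90 89 82 73 71 67 69 68 68 70 72 69 68 65 63 62 59 66 79 85 69 52 49 47
 43 45 47 45 46 46 45 46 47 45 48 44 44 48 47 46]
70 [277 189  14  15 128] [283.4140625 195.8828125] [ 0.64571628 -0.16615357  0.111     ]
90 [284 170  16   8  48] [290.72916667 172.25      ] [ 0.625535   -0.16136403  0.111     ]
90 [276 178  15  26 254] [283.31496063 192.76377953] [ 0.64304096 -0.16638553  0.111     ]
110 [276 170  25  34 459] [284.80610022 186.30065359] [ 0.63747989 -0.16547176  0.111     ]
```

View pics/w7c.png

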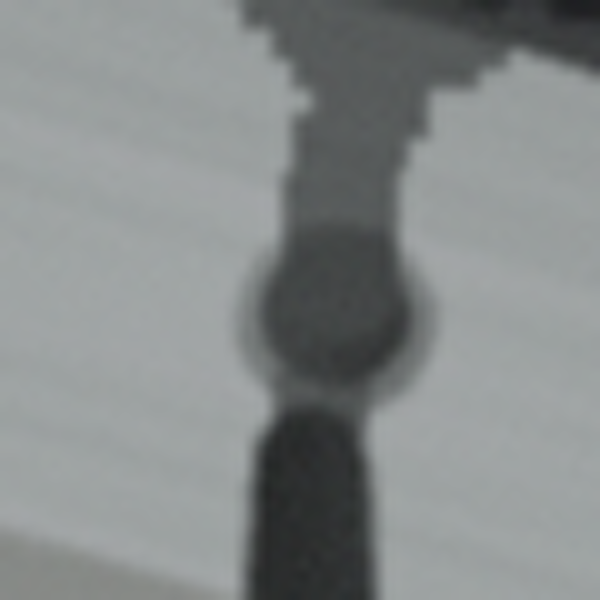

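```bash
python3 - <<'E'
from h import *
for n,z,tipc in (('w6',.111,(.6512,-.1628)),('w7',.111,(.6566,-.1679))):
  W=load(n);g=cv2.GaussianBlur(W['p'].astype(np.float32).mean(-1),(0,0),.6)
  A=np.radians(np.arange(0,360,6))
  def samp(x,y,r,zz=z):
    pts=np.array([proj(W,[x+r*np.cos(a),y+r*np.sin(a),zz]) for a in A],np.float32)
    return cv2.remap(g,pts[None,:,0],pts[None,:,1],cv2.INTER_LINEAR)[0]
  best=[]
  for x in np.arange(.642,.651,.0004):
    for y in np.arange(-.170,-.162,.0004):
      o=samp(x,y,.0095);i=samp(x,y,.0078)
      ok=o>140   # unshadowed background outside
      s=np.median((o-i)[ok]) if ok.sum()>20 else 0
      s2=np.mean(np.clip((o-i)[ok],0,35)) if ok.sum()>20 else 0
      best.append((s2,x,y,ok.sum()))
  best.sort(reverse=True)
  print(n,[tuple(np.round(b,4)) for b in best[:6]])
  B=np.array(best[:12]);c=B[:,1:3].mean(0);print('centre',c,'rel tip',c-tipc)
E
```

```text
w6 [(np.float64(27.4831), np.float64(0.6464), np.float64(-0.1664), np.float64(53.0)), (np.float64(27.3263), np.float64(0.6464), np.float64(-0.166), np.float64(53.0)), (np.float64(26.9785), np.float64(0.646), np.float64(-0.1664), np.float64(53.0)), (np.float64(26.917), np.float64(0.6468), np.float64(-0.1664), np.float64(54.0)), (np.float64(26.7518), np.float64(0.6468), np.float64(-0.166), np.float64(54.0)), (np.float64(26.6972), np.float64(0.646), np.float64(-0.166), np.float64(53.0))]
centre [ 0.64626667 -0.1662    ] rel tip [-0.00493333 -0.0034    ]
w7 [(np.float64(30.7561), np.float64(0.6464), np.float64(-0.1664), np.float64(40.0)), (np.float64(30.5597), np.float64(0.6468), np.float64(-0.1664), np.float64(40.0)), (np.float64(30.1186), np.float64(0.646), np.float64(-0.1664), np.float64(40.0)), (np.float64(29.547), np.float64(0.6464), np.float64(-0.166), np.float64(39.0)), (np.float64(29.3797), np.float64(0.6472), np.float64(-0.1664), np.float64(40.0)), (np.float64(29.3184), np.float64(0.6464), np.float64(-0.1668), np.float64(39.0))]
centre [ 0.64633333 -0.16636667] rel tip [-0.01026667  0.00153333]
```

>>> jog_arm --jaw '[1,1,1,1,1,1,1,1]' --linear '[[0.0021,-0.006,0],[0.0021,-0.0101,0],[0.0021,-0.0101,0],[0.0021,-0.0101,0],[0.0021,-0.0101,0],[0.0021,-0.0101,0],[0.0021,-0.0101,0],[0.0021,-0.0101,0]]' --delta_rot '[[0,0,0],[0,0,0],[0,0,0],[0,0,0],[0,0,0],[0,0,0],[0,0,0],[0,0,0]]'

```text
clock: 7.27
eef_pos: [0.6453, -0.1658, 0.2322]
tool_rot: [0.688, 0.726, -0.001, -0.001]
ft_force: [0.5, -0.4, -1.3]
grip_width: 0.0227
```

```bash
python3 - <<'E'
from h import *
from workcell import bot
o=bot.get_obs();print(o['eef_pos'],o['tool_rot'],o['ft_force'])
W=snap(bot,'wrist','w8');S=snap(bot,'scene','s2');C=cloud(W)
o=bot.get_obs();print(o['eef_pos'],o['tool_rot'],o['ft_force'])
a=cv2.resize(W['p'][170:230,250:310,::-1],(400,400),interpolation=2);b=cv2.resize(S['p'][130:230,250:350,::-1],(400,400),interpolation=2)
cv2.imwrite('pics/c8.png',np.hstack([a,b]))
for v in range(210,222,3):
  print(v,[np.round(C[v,u]*1000,1).tolist() for u in (278,281,284)])
E
```

```text
[ 0.64529874 -0.16583265  0.23220761] [ 6.88077064e-01  7.25637069e-01 -6.50273993e-04 -6.12246028e-04] [ 0.45501562 -0.43890452 -1.27643314]
[ 0.64524979 -0.16582296  0.23217632] [ 6.88064445e-01  7.25648978e-01 -6.76227497e-04 -6.50817835e-04] [-0.25584934 -0.05766298 -0.47907095]
210 [[642.1, -168.5, 126.6], [640.6, -166.2, 130.5], [641.3, -163.8, 128.2]]
213 [[641.5, -168.5, 135.3], [640.9, -166.2, 136.6], [641.8, -163.9, 133.8]]
216 [[641.0, -168.4, 143.3], [641.0, -166.2, 143.1], [641.9, -163.9, 140.4]]
219 [[641.5, -168.4, 148.3], [641.3, -166.2, 148.6], [641.5, -164.0, 147.7]]
```

View pics/c8.png

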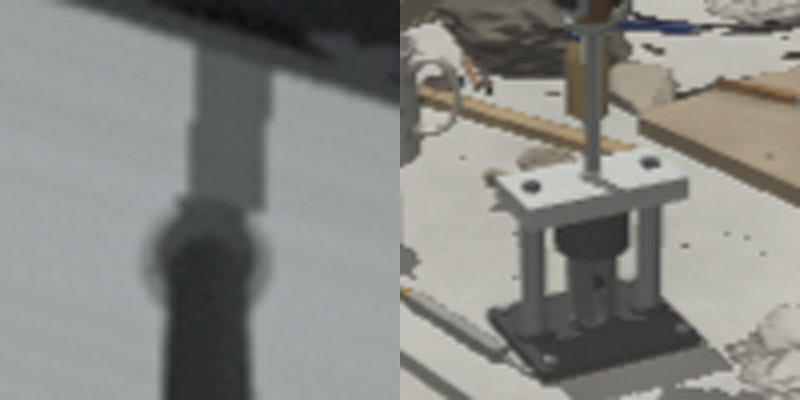

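The tip is over the chamfer, with the axis within about 0.3 mm by fit. I'll insert it gently.

>>> jog_arm --jaw '[1,1,1,1,1,1,1,1]' --linear '[[0,0.0003,0.002],[0,0.0003,0.004],[0,0.0003,0.006],[0,0.0003,0.008],[0,0.0003,0.01],[0,0.0003,0.012],[0,0.0003,0.014],[0,0.0003,0.016]]' --delta_rot '[[0.05,0,0],[0.05,0,0],[0.05,0,0],[0.05,0,0],[0.05,0,0],[0.05,0,0],[0.05,0,0],[0.05,0,0]]'

```text
clock: 8.03
eef_pos: [0.6454, -0.1658, 0.2161]
tool_rot: [0.688, 0.726, -0.001, -0.001]
ft_force: [0.3, 0.3, -1.3]
grip_width: 0.0226
```

```bash
cat > st.py <<'E'
from workcell import bot
o=bot.get_obs();print(o['clock'],o['eef_pos'],o['tool_rot'],o['ft_force'],o['ft_torque'],o['grip_width'])
E
python3 st.py
```

```text
8.0333 [ 0.64542631 -0.16581869  0.21609349] [ 0.68807794  0.72563558 -0.00097096 -0.0009011 ] [ 0.26684963  0.30570257 -1.28446238] [-0.0373739   0.01286614 -0.02028355] 0.022559013447891515
```

>>> jog_arm --jaw '[1,1,1,1,1,1,1,1]' --linear '[[0,0,0.001],[0,0,0.002],[0,0,0.003],[0,0,0.004],[0,0,0.005],[0,0,0.006],[0,0,0.007],[0,0,0.008]]' --delta_rot '[[0.05,0,0],[0.05,0,0],[0.05,0,0],[0.05,0,0],[0.05,0,0],[0.05,0,0],[0.05,0,0],[0.05,0,0]]'

```text
clock: 8.7
eef_pos: [0.6455, -0.1658, 0.2082]
tool_rot: [0.688, 0.726, -0.001, -0.001]
ft_force: [0.0, -0.4, -1.0]
grip_width: 0.0225
```

```bash
python3 st.py
```

```text
8.7 [ 0.64545581 -0.16580298  0.20824901] [ 0.68806727  0.72564491 -0.00124198 -0.00116305] [ 0.03871729 -0.41158145 -0.95260786] [ 0.04207912 -0.01187338  0.03321658] 0.022505810808946782
```

>>> jog_arm --jaw '[1,1,1,1,1,1,1,1]' --linear '[[0,0,0.001],[0,0,0.002],[0,0,0.003],[0,0,0.004],[0,0,0.005],[0,0,0.006],[0,0,0.007],[0,0,0.008]]' --delta_rot '[[0,0,0],[0,0,0],[0,0,0],[0,0,0],[0,0,0],[0,0,0],[0,0,0],[0,0,0]]'

```text
clock: 9.37
eef_pos: [0.6459, -0.1659, 0.2031]
tool_rot: [0.688, 0.726, -0.0, 0.0]
ft_force: [-1.6, 0.5, 8.6]
grip_width: 0.0228
```

```bash
python3 st.py
```

```text
9.3667 [ 0.64589415 -0.16585007  0.20307378] [ 6.88058267e-01  7.25655293e-01 -3.55731338e-04  3.00339356e-04] [-1.62690599  0.4650616   8.62482132] [0.22189637 0.74993985 0.02278078] 0.02277284803155908
```

Contact made: 8.6 N with the TCP about 3 mm behind its command, so the arm is compliant at roughly 3 N/mm. I'll continue down in small steps.

>>> jog_arm --jaw '[1,1,1,1,1,1,1,1]' --linear '[[0,0,0.0005],[0,0,0.001],[0,0,0.0015],[0,0,0.002],[0,0,0.0025],[0,0,0.003],[0,0,0.0035],[0,0,0.004]]' --delta_rot '[[0,0,0],[0,0,0],[0,0,0],[0,0,0],[0,0,0],[0,0,0],[0,0,0],[0,0,0]]'

```text
clock: 10.03
eef_pos: [0.6458, -0.1659, 0.1991]
tool_rot: [0.688, 0.726, -0.0, 0.0]
ft_force: [-1.1, 0.7, 7.6]
grip_width: 0.0226
```

```bash
python3 st.py
```

```text
10.0333 [ 0.64584873 -0.1658696   0.19914675] [ 6.88081965e-01  7.25632821e-01 -3.57296362e-04  3.01781707e-04] [-1.14830626  0.72149713  7.62111248] [0.21542773 0.70659184 0.00393771] 0.022647480607292596
```

>>> jog_arm --jaw '[1,1,1,1,1,1,1,1]' --linear '[[0,0,0.001],[0,0,0.0025],[0,0,0.004],[0,0,0.0055],[0,0,0.007],[0,0,0.0085],[0,0,0.01],[0,0,0.0115]]' --delta_rot '[[0,0,0],[0,0,0],[0,0,0],[0,0,0],[0,0,0],[0,0,0],[0,0,0],[0,0,0]]'

```text
clock: 10.7
eef_pos: [0.6459, -0.1659, 0.1877]
tool_rot: [0.688, 0.726, -0.0, 0.0]
ft_force: [-2.3, 0.8, 8.9]
grip_width: 0.0228
```

```bash
python3 st.py
```

```text
10.7 [ 0.64587364 -0.16589785  0.18770153] [ 6.88084642e-01  7.25630276e-01 -3.15598682e-04  3.59069733e-04] [-2.25119347  0.77846078  8.90028781] [0.22351382 0.72129004 0.00940027] 0.022831544597951347
```

>>> jog_arm --jaw '[1,1,1,1,1,1,1,1]' --linear '[[0,0,0.001],[0,0,0.002],[0,0,0.003],[0,0,0.004],[0,0,0.005],[0,0,0.006],[0,0,0.0065],[0,0,0.007]]' --delta_rot '[[0,0,0],[0,0,0],[0,0,0],[0,0,0],[0,0,0],[0,0,0],[0,0,0],[0,0,0]]'

```text
clock: 11.37
eef_pos: [0.6459, -0.1659, 0.1807]
tool_rot: [0.688, 0.726, -0.0, 0.0]
ft_force: [-2.7, 0.5, 7.9]
grip_width: 0.0227
```

```bash
python3 st.py
```

```text
11.3667 [ 0.64588733 -0.16588263  0.18065981] [ 6.88062046e-01  7.25651706e-01 -3.41399811e-04  3.25294158e-04] [-2.6934564   0.45137295  7.89868397] [ 0.23544063  0.72535087 -0.04814609] 0.022734302888676908
```

>>> jog_arm --jaw '[1,1,1,1,1,1,1,1]' --linear '[[0,0,0.0004],[0,0,0.0008],[0,0,0.0012],[0,0,0.0016],[0,0,0.002],[0,0,0.0023],[0,0,0.0027],[0,0,0.003]]' --delta_rot '[[0,0,0],[0,0,0],[0,0,0],[0,0,0],[0,0,0],[0,0,0],[0,0,0],[0,0,0]]'

```text
clock: 12.03
eef_pos: [0.6459, -0.1659, 0.1776]
tool_rot: [0.688, 0.726, -0.0, 0.0]
ft_force: [-2.3, 1.0, 8.4]
grip_width: 0.0224
```

```bash
python3 st.py
```

```text
12.0333 [ 0.64587014 -0.16586151  0.17762283] [ 6.88044170e-01  7.25668653e-01 -3.75360349e-04  2.91781948e-04] [-2.31903408  0.97753422  8.35209106] [ 0.23312823  0.68495996 -0.02567862] 0.02238158759438619
```

>>> jog_arm --jaw '[1,1,1,1,1,1,1,1]' --linear '[[0,0,0.0004],[0,0,0.0008],[0,0,0.0012],[0,0,0.0016],[0,0,0.002],[0,0,0.0023],[0,0,0.0027],[0,0,0.003]]' --delta_rot '[[0,0,0],[0,0,0],[0,0,0],[0,0,0],[0,0,0],[0,0,0],[0,0,0],[0,0,0]]'

```text
clock: 12.7
eef_pos: [0.6458, -0.1659, 0.1746]
tool_rot: [0.688, 0.726, -0.0, 0.0]
ft_force: [-2.1, 0.6, 9.1]
grip_width: 0.0224
```

>>> jog_arm --jaw '[1,1,1,1,1,1,1,1]' --linear '[[0,0,0.0004],[0,0,0.0008],[0,0,0.0012],[0,0,0.0016],[0,0,0.002],[0,0,0.0023],[0,0,0.0027],[0,0,0.003]]' --delta_rot '[[0,0,0],[0,0,0],[0,0,0],[0,0,0],[0,0,0],[0,0,0],[0,0,0],[0,0,0]]'

```text
clock: 13.37
eef_pos: [0.6462, -0.1659, 0.1733]
tool_rot: [0.688, 0.726, 0.0, 0.001]
ft_force: [-4.1, 0.9, 15.0]
grip_width: 0.0227
```

The force rose from 9 to 15 N and travel dropped to 1.3 mm for 3 mm commanded, so the plug has reached the stop. The estimated plug underside is about 39 mm, inside the possible stop range. I'll confirm with a very small extra push.

>>> jog_arm --jaw '[1,1,1,1,1,1,1,1]' --linear '[[0,0,0.0003],[0,0,0.0006],[0,0,0.0008],[0,0,0.0008],[0,0,0.0008],[0,0,0.0008],[0,0,0.0008],[0,0,0.0008]]' --delta_rot '[[0,0,0],[0,0,0],[0,0,0],[0,0,0],[0,0,0],[0,0,0],[0,0,0],[0,0,0]]'

```text
clock: 14.03
eef_pos: [0.6463, -0.1659, 0.1731]
tool_rot: [0.688, 0.726, 0.0, 0.001]
ft_force: [-3.3, 1.4, 16.2]
grip_width: 0.0228
```

```bash
python3 - <<'E'
from h import *
from workcell import bot
o=bot.get_obs();print(o['eef_pos'],o['ft_force'])
S=snap(bot,'scene','s3');crop(S,'s3c',250,130,350,230,6)
o=bot.get_obs();print(o['eef_pos'],o['ft_force'])
E
```

```text
[ 0.64626414 -0.1658969   0.17310017] [-3.3047498   1.37432938 16.15919868]
[ 0.64627824 -0.16589116  0.17310144] [-4.31156486  0.42844527 17.1180685 ]
```

View pics/s3c.png

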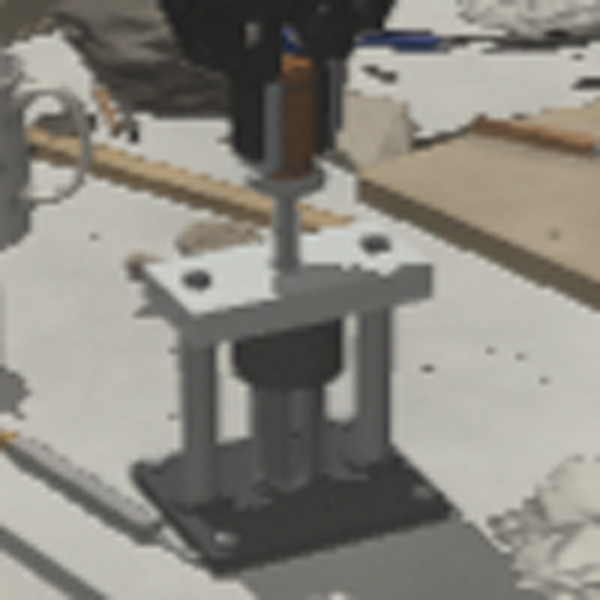

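The stop is confirmed: 0.2 mm of motion for 0.8 mm commanded, at about 16–17 N. The view shows the rod vertical in the hole. I'll draw it out straight up.

>>> jog_arm --jaw '[1,1,1,1,1,1,1,1]' --linear '[[0,0,-0.005],[0,0,-0.012],[0,0,-0.024],[0,0,-0.038],[0,0,-0.052],[0,0,-0.068],[0,0,-0.084],[0,0,-0.095]]' --delta_rot '[[0,0,0],[0,0,0],[0,0,0],[0,0,0],[0,0,0],[0,0,0],[0,0,0],[0,0,0]]'

```text
clock: 14.75
eef_pos: [0.6459, -0.1659, 0.2643]
tool_rot: [0.688, 0.726, -0.001, -0.001]
ft_force: [-0.0, -0.0, -0.8]
grip_width: 0.0228
```

```bash
python3 - <<'E'
from h import *
from workcell import bot
S=snap(bot,'scene','s4');crop(S,'s4c',250,130,350,230,6)
o=bot.get_obs();print(o['clock'],o['eef_pos'],o['tool_rot'],o['ft_force'],o['grip_width'])
print(tgt(o['eef_pos'],o['tool_rot'],[.5806,.167,.2625],93.05))
E
```

```text
14.8 [ 0.64672567 -0.16609348  0.26660996] [ 6.88083136e-01  7.25631310e-01 -1.06439800e-04  8.87890659e-04] [0.80865124 0.04827635 1.63905038] 0.02250504500354274
(array([ 0.3361, -0.0484,  0.0036]), array([ 0.06,  0.08, -0.01]), array([0.68803801, 0.72567465, 0.        , 0.        ]))
```

View pics/s4c.png

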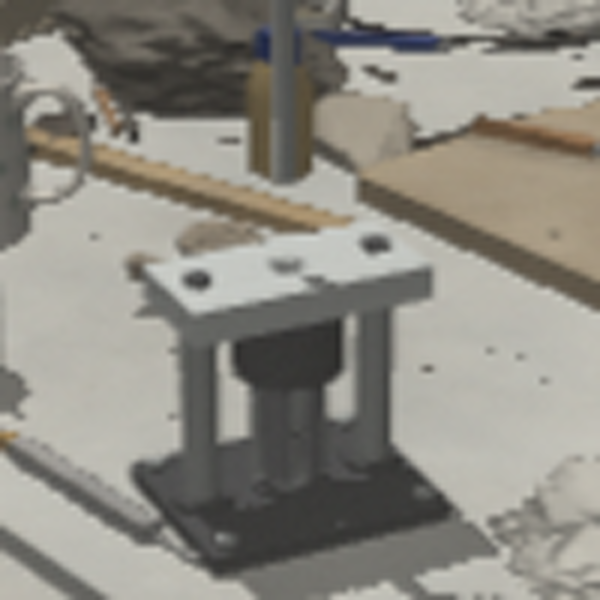

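The drift is fully out of the jig at (285,265), so I'll return to the rack.

>>> jog_arm --jaw '[1,1,1,1,1,1,1,1]' --linear '[[0.02,-0.003,0],[0.06,-0.009,0],[0.1,-0.014,0],[0.14,-0.02,0],[0.18,-0.026,0],[0.22,-0.032,0],[0.26,-0.038,0],[0.295,-0.044,0]]' --delta_rot '[[0,0,0],[0,0,0],[0,0,0],[0,0,0],[0,0,0],[0,0,0],[0,0,0],[0,0,0]]'

```text
clock: 15.47
eef_pos: [0.585, 0.1288, 0.2623]
tool_rot: [0.688, 0.726, -0.002, -0.002]
ft_force: [0.2, 0.0, -1.5]
grip_width: 0.0225
```

>>> jog_arm --jaw '[1,1,1,1,1,1,1,1]' --linear '[[0.02,-0.002,0],[0.034,-0.004,0],[0.04,-0.004,0],[0.04,-0.004,0],[0.04,-0.004,0],[0.04,-0.004,0],[0.04,-0.004,0],[0.04,-0.004,0]]' --delta_rot '[[0,0,0],[0,0,0],[0,0,0],[0,0,0],[0,0,0],[0,0,0],[0,0,0],[0,0,0]]'

```text
clock: 16.13
eef_pos: [0.5803, 0.1648, 0.2632]
tool_rot: [0.689, 0.725, -0.001, -0.001]
ft_force: [-0.1, -0.5, -1.3]
grip_width: 0.023
```

```bash
python3 - <<'E'
from h import *
from workcell import bot
W=snap(bot,'wrist','w9');crop(W,'w9c',210,130,350,270,4)
o=bot.get_obs();print(o['clock'],o['eef_pos'],o['tool_rot'],o['ft_force'],o['grip_width'],o['joint_vel'])
print(tgt(o['eef_pos'],o['tool_rot'],[.5807,.167,.225],93.05))
E
```

```text
16.1833 [0.58022741 0.16501148 0.2632063 ] [ 0.68875144  0.72499553 -0.00127318 -0.00114462] [-0.9060922  -0.38380067 -1.64743836] 0.02288445389160089 [ 6.74349611e-03 -1.89220211e-05  1.87649061e-04 -3.35153037e-05
 -2.73106001e-04  7.78169487e-04]
(array([0.002 , 0.0007, 0.0382]), array([-0.2 ,  0.01, -0.11]), array([0.68803801, 0.72567465, 0.        , 0.        ]))
```

View pics/w9c.png

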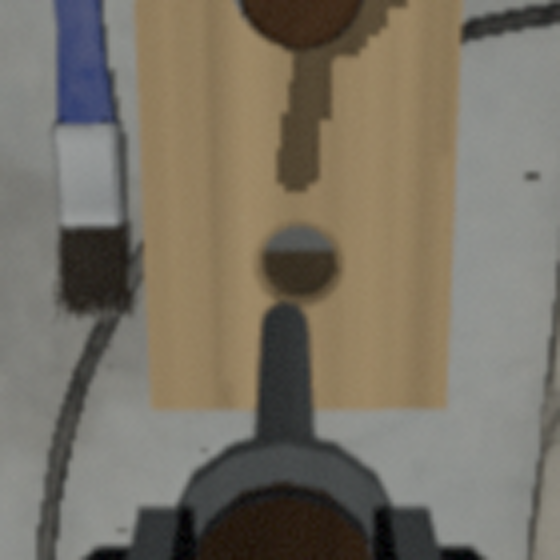

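>>> jog_arm --jaw '[1,1,1,1,1,1,1,1]' --linear '[[0.002,0.0007,0.005],[0.002,0.0007,0.015],[0.002,0.0007,0.025],[0.002,0.0007,0.036],[0.002,0.0007,0.036],[0.002,0.0007,0.036],[0.002,0.0007,0.036],[0.002,0.0007,0.036]]' --delta_rot '[[-0.15,0,-0.1],[-0.15,0,-0.1],[-0.15,0,-0.1],[-0.15,0,-0.1],[-0.15,0,-0.1],[-0.15,0,-0.1],[-0.15,0,-0.1],[-0.15,0,-0.1]]'

```text
clock: 16.85
eef_pos: [0.5807, 0.1684, 0.2277]
tool_rot: [0.687, 0.726, 0.0, -0.0]
ft_force: [-0.3, 0.4, -1.5]
grip_width: 0.023
```

```bash
python3 - <<'E'
from h import *
from workcell import bot
W=snap(bot,'wrist','w10');crop(W,'w10c',230,150,330,250,5)
o=bot.get_obs();print(o['clock'],o['eef_pos'],o['tool_rot'],o['ft_force'])
print(tgt(o['eef_pos'],o['tool_rot'],[.5807,.167,.135],93.05))
E
```

```text
16.9 [0.5807449  0.16836777 0.22784462] [6.87419380e-01 7.26260648e-01 2.56461183e-04 4.10782699e-05] [ 0.13749152  0.50774321 -1.25649168]
(array([-0.0014, -0.0002,  0.0928]), array([ 0.02, -0.02,  0.1 ]), array([0.68803801, 0.72567465, 0.        , 0.        ]))
```

View pics/w10c.png

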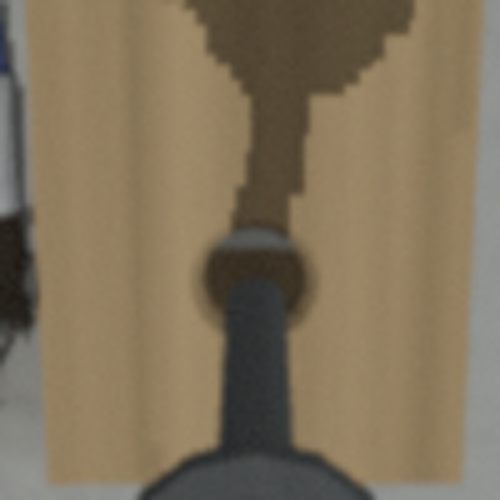

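The tip is over the rack hole in the crop at (258,285). I'll lower it.

>>> jog_arm --jaw '[1,1,1,1,1,1,1,1]' --linear '[[-0.0014,0,0.005],[-0.0014,0,0.015],[-0.0014,0,0.03],[-0.0014,0,0.045],[-0.0014,0,0.06],[-0.0014,0,0.075],[-0.0014,0,0.088],[-0.0014,0,0.092]]' --delta_rot '[[0,0,0.1],[0,0,0.1],[0,0,0.1],[0,0,0.1],[0,0,0.1],[0,0,0.1],[0,0,0.1],[0,0,0.1]]'

```text
clock: 17.57
eef_pos: [0.5785, 0.1662, 0.1318]
tool_rot: [0.688, 0.726, -0.003, -0.002]
ft_force: [0.6, -0.5, -1.2]
grip_width: 0.0223
```

```bash
python3 - <<'E'
from h import *
from workcell import bot
S=snap(bot,'scene','s5');crop(S,'s5c',140,170,260,310,4)
o=bot.get_obs();print(o['clock'],o['eef_pos'],o['tool_rot'],o['ft_force'])
E
```

```text
17.6167 [0.578613   0.16624469 0.1321555 ] [ 0.68811271  0.72559786 -0.00248116 -0.00157787] [-0.55492427 -0.20353939 -1.40405637]
```

View pics/s5c.png

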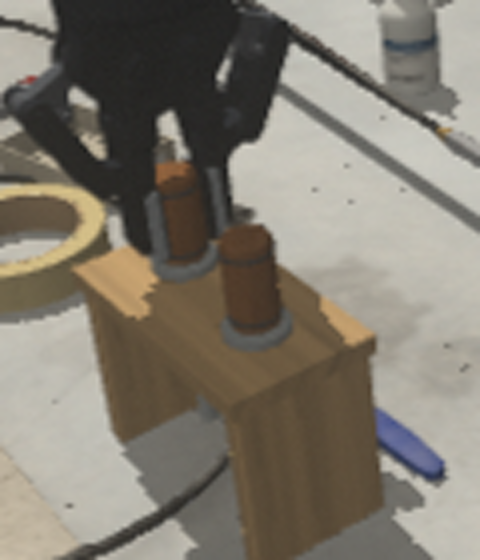

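>>> jog_arm --jaw '[1,1,1,1,1,1,1,1]' --linear '[[0,0,0],[0,0,0.001],[0,0,0.002],[0,0,0.003],[0,0,0.004],[0,0,0.005],[0,0,0.006],[0,0,0.007]]' --delta_rot '[[0,0,0],[0,0,0],[0,0,0],[0,0,0],[0,0,0],[0,0,0],[0,0,0],[0,0,0]]'

```text
clock: 18.28
eef_pos: [0.5804, 0.1668, 0.1282]
tool_rot: [0.688, 0.726, -0.0, -0.0]
ft_force: [0.1, 0.2, -1.2]
grip_width: 0.0227
```

```bash
python3 st.py
```

```text
18.2833 [0.58037381 0.1668171  0.12818345] [ 6.88064909e-01  7.25649050e-01 -2.63308173e-04 -2.60250858e-04] [ 0.12573209  0.20051476 -1.24589805] [-0.03567384  0.06235871  0.0656099 ] 0.022744647715334815
```

Not seated yet: the force still reads only the drift's weight. I'll go a little lower.

>>> jog_arm --jaw '[1,1,1,1,1,1,1,1]' --linear '[[0,0,0.0004],[0,0,0.0008],[0,0,0.0012],[0,0,0.0016],[0,0,0.002],[0,0,0.0022],[0,0,0.0025],[0,0,0.0025]]' --delta_rot '[[0,0,0],[0,0,0],[0,0,0],[0,0,0],[0,0,0],[0,0,0],[0,0,0],[0,0,0]]'

```text
clock: 18.95
eef_pos: [0.5804, 0.1668, 0.1279]
tool_rot: [0.688, 0.726, 0.0, 0.0]
ft_force: [-4.7, -1.0, 9.8]
grip_width: 0.0228
```

```bash
python3 st.py
```

```text
18.95 [0.58040917 0.1668226  0.12788105] [6.88058277e-01 7.25655336e-01 3.48658240e-04 1.37958987e-04] [-4.72348816 -1.03367437  9.80523617] [-0.30934993  0.96662904 -0.03354674] 0.02284818345374528
```

The flange is seated at z 0.1279, the same as at pick-up. I'll relax the force, then open.

>>> jog_arm --jaw '[1,1,1,0.6,0.4,0.2,0,0]' --linear '[[0,0,-0.001],[0,0,-0.002],[0,0,-0.0022],[0,0,-0.0022],[0,0,-0.0022],[0,0,-0.0022],[0,0,-0.0022],[0,0,-0.0022]]' --delta_rot '[[0,0,0],[0,0,0],[0,0,0],[0,0,0],[0,0,0],[0,0,0],[0,0,0],[0,0,0]]'

```text
clock: 19.62
eef_pos: [0.5803, 0.1668, 0.1277]
tool_rot: [0.688, 0.726, -0.0, -0.0]
ft_force: [0.6, -0.3, 0.5]
grip_width: 0.0803
```

```bash
python3 - <<'E'
from h import *
from workcell import bot
W=snap(bot,'wrist','w11')
o=bot.get_obs();print(o['clock'],o['eef_pos'],o['tool_rot'],o['ft_force'],o['grip_width'])
E
```

```text
19.6667 [0.58038313 0.16680684 0.12772788] [ 6.88095478e-01  7.25619988e-01 -3.60529392e-04 -3.39893559e-04] [-0.22841623  0.47513639  0.72070763] 0.08501436419722404
```

View pics/w11.png

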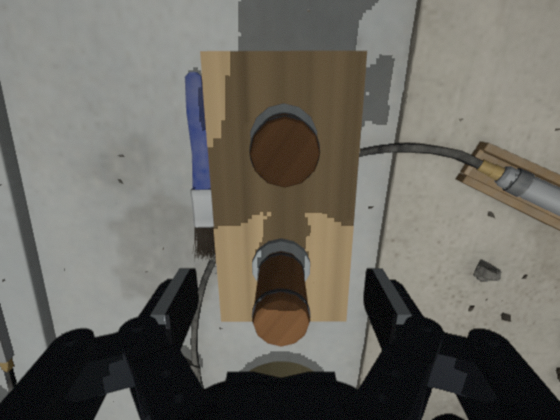

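Released. The handle stands free between the open jaws at (281,318). I'll retreat straight up.

>>> jog_arm --jaw '[0,0,0,0,0,0,0,0]' --linear '[[0,0,-0.01],[0,0,-0.03],[0,0,-0.055],[0,0,-0.08],[0,0,-0.105],[0,0,-0.125],[0,0,-0.13],[0,0,-0.13]]' --delta_rot '[[0,0,0],[0,0,0],[0,0,0],[0,0,0],[0,0,0],[0,0,0],[0,0,0],[0,0,0]]'

```text
clock: 20.33
eef_pos: [0.5816, 0.1671, 0.2605]
tool_rot: [0.688, 0.726, 0.002, 0.001]
ft_force: [-0.4, -0.7, -0.6]
grip_width: 0.0859
```

```bash
python3 - <<'E'
from h import *
from workcell import bot
S=snap(bot,'scene','s6');W=snap(bot,'wrist','w12');T=snap(bot,'top','t2');S0=load('scene0')
for n,L in (('s0',S0),('s6',S),('w12',W),('w1',load('w1'))):
    C=cloud(L)
    m=(C[...,2]>.143)&(C[...,2]<.16)&(abs(C[...,0]-.548)<.08)&(abs(C[...,1]-.164)<.05)
    k,lab,st,ce=cv2.connectedComponentsWithStats(m.astype(np.uint8))
    for i in range(1,k):
        if st[i,4]>20:
            q=C[lab==i]; print(n,st[i,4],ce[i],q.mean(0),cv2.minEnclosingCircle((q[:,:2]*1000).astype(np.float32)))
a=cv2.resize(S['p'][170:310,140:260,::-1],None,fx=3.3,fy=3.3,interpolation=2);b=cv2.resize(S['p'][155:235,260:340,::-1],(400,400),interpolation=2)
o=np.zeros((470,800,3),np.uint8);o[:a.shape[0],:a.shape[1]]=a;o[:400,400:]=b;cv2.imwrite('pics/fin.png',o)
o=bot.get_obs();print(o['clock'],o['eef_pos'],o['ft_force'],o['grip_width'])
E
```

```text
s0 102 [180.94117647 216.39215686] [0.57709765 0.17078046 0.14804911] ((579.3619384765625, 169.17308044433594), 12.124181747436523)
s0 117 [200.52136752 230.69230769] [0.5099067  0.16704655 0.14813529] ((512.0097045898438, 166.47418212890625), 12.502083778381348)
s6 104 [181.52884615 216.01923077] [0.57771456 0.16931497 0.14800706] ((579.8200073242188, 167.65371704101562), 12.938180923461914)
s6 115 [200.66086957 230.63478261] [0.50994463 0.16676191 0.14811671] ((511.29046630859375, 165.6719512939453), 12.471341133117676)
w12 885 [282.08926554 124.26101695] [0.51275689 0.16396131 0.15044592] ((513.301025390625, 163.9961700439453), 12.28833293914795)
w12 708 [280.46610169 210.93926554] [0.57942299 0.16631905 0.15026341] ((580.7382202148438, 166.5363311767578), 12.379960060119629)
w1 831 [275.30084236 144.09145608] [0.512441   0.16414844 0.15039104] ((513.2559814453125, 164.12844848632812), 12.319303512573242)
w1 678 [275.94985251 227.18731563] [0.57906707 0.16777777 0.15017467] ((580.6507568359375, 167.82125854492188), 12.168445587158203)
20.4833 [0.57969472 0.16657005 0.25621948] [-0.04803904  0.64318851 -0.6239027 ] 0.08529601061997712
```

View pics/fin.png

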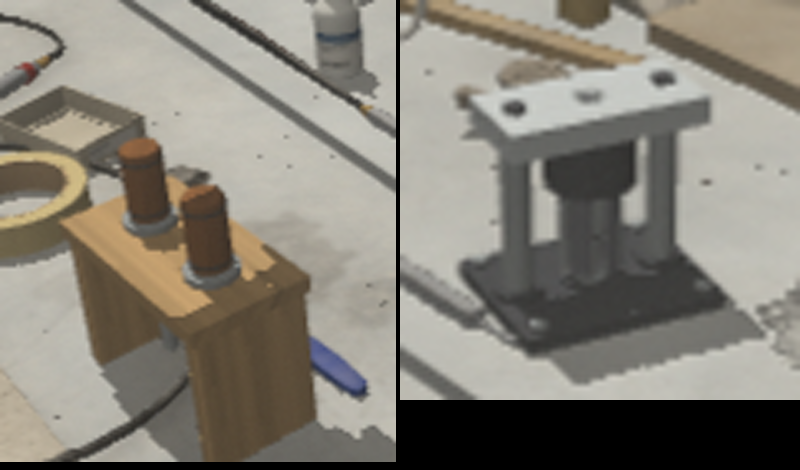

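The drift hangs upright, about 1.3 mm from where it started. The thick drift and the brush haven't moved, and the arm is clear. I'll hand the job in.

```bash
python3 - <<'E'
from workcell import bot
print(bot.job_done())
E
```

```text
the job is handed in; nothing more can be done
None
```

I pushed the plug down onto the stop with the thin drift and hung the drift back in its own rack hole. I handed the job in at about 20.5 s of the 64 s allowed; no verdict was reported.

- **Push:** The drift went through the guide hole without any force against the jig. The plug slid at about 8–9 N on the wrist. The stop then showed as a rise to about 15–17 N, with only 0.2 mm of travel for 0.8 mm commanded. Adding about 1.2 N for the drift's weight, the load on the plug stayed near 18 N, below the 25 N limit. That is from readings at the end of each move.
- **Plug position:** From the arm's height at the stop I put the plug's underside at about 39 mm above the table, under the 46 mm limit. I did not see the plug itself clearly in the pictures, so its position and uprightness rest on the force and height readings.
- **Drift and bystanders:** The last pictures show the thin drift upright, released and about 1.3 mm from where it started. The thick drift measured in the same place, and the brush looked unmoved. I did not re-check the pen in a picture, but the arm never went near it. The gripper was open and clear above the rack.
- **Disagreement:** The top and wrist cameras differed by about 2 mm sideways. I aligned the drift with the hole within single wrist pictures so this cancelled out.

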